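# Change the jammed stub can in its bench holder

## Robot

A 6-joint arm with a two-finger parallel gripper is mounted at the origin on the work surface. World frame = base frame: x ahead of the robot, y to its left, z up, the work surface at z = 0. Lengths are in m, angles in rad, forces in N, time in s.
With the tool pointing down it reaches from about 0.3 to 0.875 m from the base axis. Payload 6.4 kg.
Tool frame: the origin (TCP) lies midway between the tips of the shut fingers; the grasp point (between the pads) lies 19 mm behind it; z points along the fingers, y is the direction in which the jaws open and shut (so a half turn about z gives the same grasp; the last joint's range is limited). The gripper opens to 85 mm and grips with 20 to 120 N. Pads are 22 mm wide; open, the fingers measure 114 mm over their backs; the gripper's body (76 mm by 85 mm) begins 54 mm behind the grasp point. The pads swing forward as they close: fully open they stand 13 mm farther back than shut.
Start: joints at [1.097, 0.181, 1.607, -0, 1.354, -0.206], TCP at [0.152, 0.555, 0.202] pointing down, gripper open.
Joint ranges: [-2.99, 2.99], [-0.89, 2.07], [0.3, 2.58], [-1.14, 4.28], [0, 2.63], [-3.12, 3.12]. Speed limits (rad/s): [2.57, 2.57, 3.01, 3.14, 3.14, 3.14].

## Interface

Orientations are given as a unit quaternion [w, x, y, z].
In Python, from bench import ctrl, optics, ticket gives the robot as it stands. The module is installed in compiled form; this text tells all that it offers.
- The arm moves only by the tool step_arm, never from a script. Its argument "targets" is text: rows parted by semicolons, each of 6 numbers parted by spaces: the shift along the tool's x, y, z in mm, then the turn, a rotation vector about the tool's x, y, z in rad. In form: dx dy dz rx ry rz; .... A call has 1 to 8 rows; each row is the pose to reach, as a shift and turn from the pose commanded when the call began, along the tool's axes at that moment; what a row does not reach only later rows make up. A row lasts 1/8 s, in which the tool goes at most 62.5 mm and 10.7 degrees, less where a joint would pass 70% of its speed; a pose out of reach is approached as far as the arm can. A call with a gripper value outside its range is refused whole. "grip" is the opening in per cent of the stroke, from 0 (shut) to 100 (fully open), set as the call begins (left out, the last holds). The fingers move at their own pace and stop on an object; the grip force is fixed at half the most. Time passes only in rows, so rows that repeat a pose let the fingers close. It gives the time, the measured TCP pose, the force and the opening at its end, in the units of the state.
- ctrl.get_obs(): the state, without advancing time (a new reading comes with each control period).
- optics.camera(name): name is "scene" or "top"; returns a dict with "image" (480x640x3 uint8, red, green, blue), "mtx" (3x3 intrinsics, pixels), "xyz" and "orientation" of the camera in the world. Camera axes: x right, y up, looking along -z (the intrinsics and any distortion apply to the point x, -y, -z); pixel columns grow to the right and rows downward; lengths in m; the calibration is good to about 2 mm. A picture is of the moment at which its call begins. There is no depth.
- ticket.hand_in(): hands the job in, once; it reports no verdict.
The state is a dict: "time_s": time; "q": joint angles; "dq": joint speeds; "joint_efforts": joint torques, N m; "eef_pos": TCP position; "eef_rot": TCP orientation; "wrist_force": force on the tool from outside, world axes, zero at the start; "torque": the same for the moment, N m; "opening": opening from 0.0 (shut) to 1.0 (fully open).
Only numpy, scipy, OpenCV 4.12 (cv2) and the standard library are available. Lean on these libraries where they do the work, as an engineer would, in place of code of your own. Each camera call takes 0.05 s, during which the arm holds its last target.

## Task

The full electrode-stub can has jammed in its yellow holder on the welding bench. Take it by the rim and work it loose with a twist as you ease it up, so that the holder stays down on its pins, and set it gently upright in the red scrap tray without spilling the stubs. Then put the clean empty can gently into the holder, fully down, and leave the hammer, the chisel and the tube offcut where they lie.

Things in the scene. Friction and masses are not known exactly. Their poses are not given: they have to be found in the camera images.
- full_can: Dull dark brown-grey steel can holding rod stubs, about 0.4 kg, jammed in the yellow holder at the start. Round, tapered: 120 mm high, 44 mm across the foot, 66 mm across the rim, wall 2.5 mm. Origin at the centre of its underside, z up its axis. The stubs lie more than 28 mm below the rim. It is free to turn any amount either way; grit alone holds it.
- full_rim (a point): Centre of the full can's mouth, 120 mm above its underside; axes as the can. While the can is home its top 36 mm stand out above the holder's mouth and can be gripped across the outside (62 to 66 mm wide) or over the wall. Baked grit lower down, in the gap, clamps the can for about the first 15 mm of its rise; then it is free.
- clean_can: Bright bare metal can, empty, about 0.2 kg, standing on the bench; same shape, sizes and origin as the full can. It enters the holder with 2.5 mm of clearance all round when fully down (10 mm as its foot enters the mouth, as both taper) and does not jam.
- clean_rim (a point): Centre of the clean can's mouth, 120 mm above its underside; axes as the can.
- holder (a joint): Rise of the yellow holder (1.6 kg) straight up its two locating pins, m: 0 = flat on its plate. Only its 16 N weight keeps it down; the pins stop it turning or sliding. The jam holds a straight pull of about 30 to 45 N, so that lifts the holder too. Turning the can takes about 0.8 to 1.3 N m; while it turns it slides up easily: give 0.12 rad of turn or more, either way, per mm of rise.
- holder_mouth (a point): Centre of the holder's open top, 94 mm above the top of its plate (106 mm above the bench). The sleeve there is 70 mm across outside (72 mm over its rolled edge) and 64 mm inside; x and y of this frame lie along the sides of the holder's 120 mm square flange, z up the sleeve's axis.
- holder_floor (a point): Centre of the holder's inner floor, 84 mm below its mouth (22 mm above the bench), where a can's underside stands when fully down. Same axes as holder_mouth.
- plate: Steel foot plate fixed on the bench, 150 x 150 x 12 mm, that carries the pinned yellow holder (120 mm square flange, round tapered sleeve). Origin at the centre of its underside, directly below the holder's axis.
- tray: Red square scrap tray fixed on the bench, 170 x 170 mm, walls 22 mm high and 3 mm thick, floor 3 mm thick. Origin at the centre of its underside, z up, x and y along its sides.
- tray_in (a point): Centre of the red tray's inner floor, 3 mm above the bench; axes as the tray.
- hammer: Hammer, 260 mm long, lying on the bench beyond the work; bystander. x along the handle towards the head.
- chisel: Cold chisel, blue shank and orange hand guard, about 210 mm long, lying on the bench beyond the work; bystander. x along it towards the blade.
- tube: Offcut of 40 x 40 mm square steel tube, 160 mm long, lying on the bench beyond the work; bystander. x along it.
Not all that is in view belongs to the job. What is shaped like the clean_can but green or purple is not meant.

How it is judged:
On the way, in this order (a step that is already met when the one before it is completed fails the run):
1. the full can has been twisted at least 0.15 rad while still down in the holder (risen less than 12 mm) (angle between the x axis of full_can and the x axis of holder_floor, either way round above 0.15 rad and z of full_can in the frame of holder_floor below 0.012 m and horizontal distance between full_can and holder_floor below 0.006 m), for 0.05 s.
2. the full can stands upright in the scrap tray (z of full_can in the frame of tray_in below 0.006 m and x of full_can in the frame of tray_in between -0.075 and 0.075 m and y of full_can in the frame of tray_in between -0.075 and 0.075 m and angle between full_can's own z axis and vertical below 0.1 rad), for 0.2 s.
At the end, for the whole second after the job is handed in: The full can stands upright (within 0.1 rad) on the scrap tray's floor, the clean can stands in the holder with its underside within 5 mm of the holder's floor, centred within 6 mm and upright, the holder is down on its plate within 3 mm, and both cans are at rest and released (all of step 2 and z of clean_can in the frame of holder_floor below 0.005 m and horizontal distance between clean_can and holder_floor below 0.006 m and angle between clean_can's own z axis and vertical below 0.1 rad and value of joint holder below 0.003 m and linear speed of each of full_can, clean_can below 0.02 m/s); the robot touches nothing.
It fails at once if the holder is pulled up its pins by more than 5 mm (value of joint holder above 0.005 m).
It fails at once if the full can is tipped by more than 0.7 rad, spilling the stubs (angle between full_can's own z axis and vertical above 0.7 rad).
It fails at once if the full can is dropped into the tray (coming down on its floor faster than 0.45 m/s) (z of full_can in the frame of tray_in below 0.03 m and horizontal distance between full_can and tray_in below 0.1 m and linear speed of full_can above 0.45 m/s).
It fails at once if the clean can is dropped into the holder (coming down on its floor faster than 0.45 m/s) (z of clean_can in the frame of holder_floor below 0.03 m and horizontal distance between clean_can and holder_floor below 0.012 m and linear speed of clean_can above 0.45 m/s).
It fails at once if the hammer, the chisel or the tube offcut is moved by more than 20 mm (distance of any of hammer, chisel, tube from where it was at the start of the episode above 0.02 m).
It also fails if it takes over 72 s, if anything falls off the work surface, if the arm or the gripper's body presses on something with over 40 N, if the wrist force passes 120 N, or if a joint passes its speed limit or range.

## Working session

There is one attempt and no reset: what is moved stays moved. The work goes in short steps, Python scripts to look and compute and a tool call to move; the robot and the scene stay as the last step left them, time stands still between calls to the robot, and variables do not carry over. Pictures are saved under pics/ and viewed, and the job is handed in when it is done.

Besides the shell and the picture viewer there is one more tool, called as a command line: name --argument value ..., lists and objects as JSON in quotes. step_arm: Moves the arm, as the interface text tells. Its arguments: {"type":"object","properties":{"targets":{"type":"string"},"grip":{"type":"number"}},"required":["targets"]}

```bash
mkdir -p pics
python3 - <<'E'
from bench import ctrl, optics
import cv2
o=ctrl.get_obs(); print(o)
for n in("scene","top"):
    c=optics.camera(n); cv2.imwrite(f"pics/{n}0.png",c["image"][:,:,::-1]); print(n,{k:v for k,v in c.items() if k!="image"})
E
```

```text
{'time_s': 0.0, 'q': array([ 1.09666341e+00,  1.81565878e-01,  1.60803595e+00,  4.31475768e-05,
        1.35380208e+00, -2.06307544e-01]), 'dq': array([ 0.0013587 ,  0.00030092, -0.00033304,  0.00152529, -0.00044751,
       -0.000934  ]), 'joint_efforts': array([ 3.87446448e-05, -4.44863856e+01, -3.51342380e+01, -2.85921424e-04,
        9.01294698e-03, -1.48827434e-05]), 'eef_pos': array([0.15184939, 0.55394563, 0.20085674]), 'eef_rot': array([-3.22059176e-04,  1.33517380e-01,  9.91046058e-01, -8.46688535e-04]), 'wrist_force': array([-0.37822883,  0.05346736,  0.17068615]), 'torque': array([-0.00359534,  0.00520238, -0.02037905]), 'opening': 0.9989048194083089}
scene {'mtx': array([[523.87832107,   0.        , 327.15823663],
       [  0.        , 523.87832107, 247.61435699],
       [  0.        ,   0.        ,   1.        ]]), 'xyz': array([ 0.89917159, -0.53848533,  0.96053914]), 'orientation': array([0.91651777, 0.29529582, 0.09194701, 0.2536559 ])}
top {'mtx': array([[606.25249723,   0.        , 325.03890025],
       [  0.        , 606.25249723, 249.88960723],
       [  0.        ,   0.        ,   1.        ]]), 'xyz': array([0.36801498, 0.01072198, 1.0488911 ]), 'orientation': array([ 0.70305653,  0.07638642, -0.07725818, -0.70278574])}
```

View pics/scene0.png

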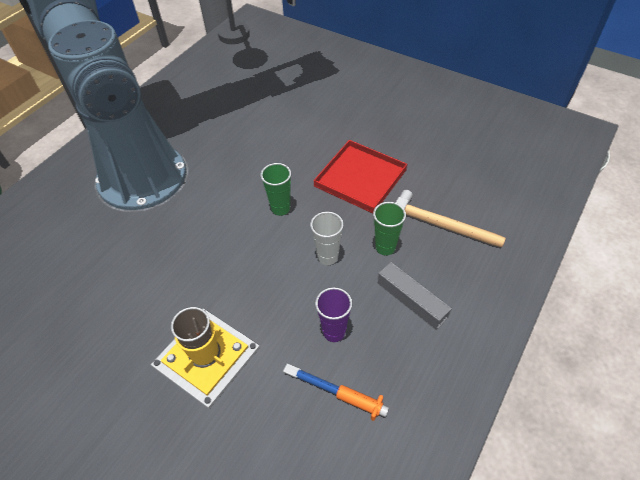

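View pics/top0.png

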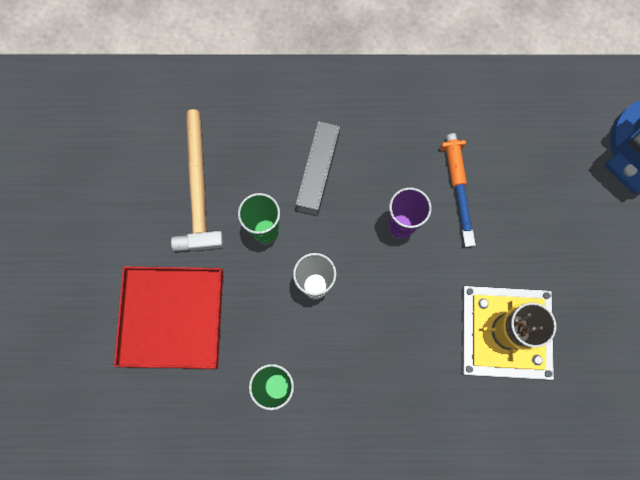

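```bash
cat > h.py <<'E'
import numpy as np, cv2
from scipy.spatial.transform import Rotation as R
def rot(c): q=c["orientation"]; return R.from_quat([q[1],q[2],q[3],q[0]]).as_matrix()
def p2w(c,u,v,z):
    K=c["mtx"]; d=rot(c)@np.array([(u-K[0,2])/K[0,0],-(v-K[1,2])/K[1,1],-1]); return c["xyz"]+d*(z-c["xyz"][2])/d[2]
def w2p(c,p):
    K=c["mtx"]; q=rot(c).T@(np.array(p)-c["xyz"]); return np.array([K[0,2]+K[0,0]*q[0]/-q[2],K[1,2]+K[1,1]*(-q[1])/-q[2]])
def ring(c,img,ctr,r,col,s=1,off=(0,0)):
    P=np.array([(w2p(c,[ctr[0]+r*np.cos(a),ctr[1]+r*np.sin(a),ctr[2]])-off)*s for a in np.linspace(0,2*np.pi,60)])
    cv2.polylines(img,[np.round(P*16).astype(int)],True,col,1,cv2.LINE_AA,4)
E
python3 - <<'E'
from bench import optics
import cv2,numpy as np,pickle
C={n:optics.camera(n) for n in("scene","top")}
pickle.dump(C,open("C0.pkl","wb"))
t=C["top"]["image"][:,:,::-1]; s=C["scene"]["image"][:,:,::-1]
def z(i,x,y,w=100): return cv2.resize(i[y:y+w,x:x+w],(400,400),interpolation=cv2.INTER_CUBIC)
cv2.imwrite("pics/z1.png",np.hstack([z(t,460,285),z(t,265,235)]))
cv2.imwrite("pics/z2.png",np.hstack([z(s,155,300),z(s,280,190)]))
cv2.imwrite("pics/z3.png",np.hstack([z(t,110,255,120),z(s,305,130,110)]))
E
```

```text
(no output)
```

View pics/z1.png

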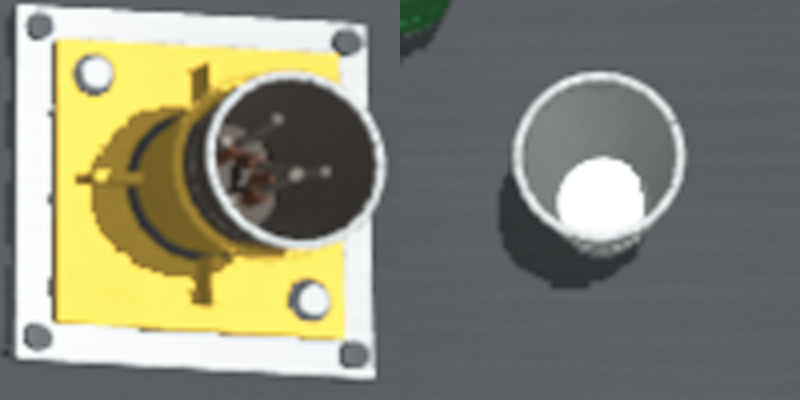

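View pics/z2.png

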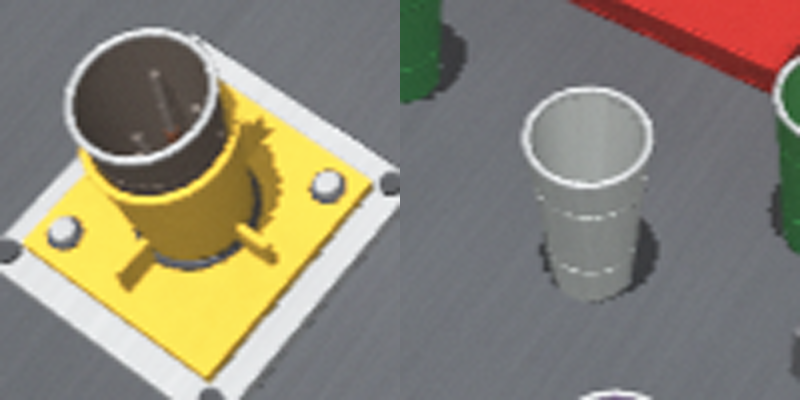

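View pics/z3.png

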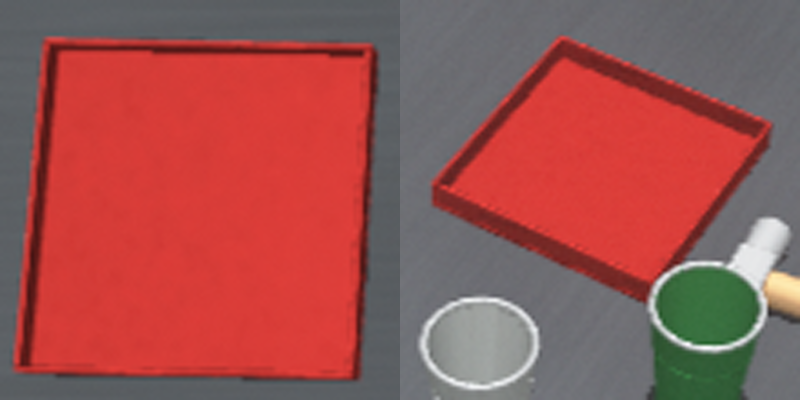

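Run:
```python
from h import *
import pickle
from scipy.optimize import least_squares
C=pickle.load(open("C0.pkl","rb"))
def bb(c,x,y,z,r=.033):
    P=np.array([w2p(c,[x+r*np.cos(a),y+r*np.sin(a),z]) for a in np.linspace(0,2*np.pi,180)]); return np.r_[P.min(0),P.max(0)]
def fit(n,z,b):
    for rr in (None,):
        f=least_squares(lambda p: bb(C[n],p[0],p[1],z,p[2])-b,[.3,0,.033]); print(n,z,f.x.round(4),f.fun.round(2))
o=0.375
def B(x0,y0,s,a): return np.array([x0+a[0]/s-o,y0+a[1]/s-o,x0+a[2]/s-o,y0+a[3]/s-o])
print("full"); fit("top",.142,B(460,285,4,(205,71,386,248))); fit("scene",.142,B(155,300,4,(65,27,219,168)))
print("clean"); fit("top",.12,B(265,235,4,(112,71,286,242))); fit("scene",.12,B(280,190,4,(122,86,254,188)))
t=C["top"]
for nm,z,x0,y0,s,pts in(("plate",.012,460,285,4,[(18,4),(368,24),(376,380),(16,358)]),("tray",.022,110,255,10/3,[(46,38),(376,44),(358,380),(14,372)])):
    W=np.array([p2w(t,x0+a/s-o,y0+b/s-o,z) for a,b in pts]); print(nm,W.round(4).tolist(),W.mean(0).round(4),[np.linalg.norm(W[i]-W[i-1]).round(4) for i in range(4)])
s_=C["scene"]
W=np.array([p2w(s_,305+a/(40/11)-o,130+b/(40/11)-o,.022) for a,b in [(160,37),(371,124),(255,275),(33,184)]]);print("tray scene",W.round(4).tolist(),W.mean(0))
for nm,u,v in(("purpF",402,229),("grF",265,233),("gr2F",277,387)): print(nm,p2w(t,u,v,0).round(3))
```

```text
full
top 0.142 [ 0.4551 -0.3015  0.0333] [ 0.26 -0.26 -0.26  0.25]
scene 0.142 [ 0.4553 -0.3012  0.034 ] [-0.27  0.31  0.27 -0.3 ]
clean
top 0.12 [0.5357 0.0262 0.0338] [ 0.02 -0.02 -0.02  0.02]
scene 0.12 [0.5357 0.0271 0.0337] [ 0.08 -0.1  -0.08  0.1 ]
plate [[0.5342, -0.2311, 0.012], [0.5256, -0.3818, 0.012], [0.3753, -0.3731, 0.012], [0.3842, -0.2229, 0.012]] [ 0.4548 -0.3022  0.012 ] [np.float64(0.1502), np.float64(0.151), np.float64(0.1505), np.float64(0.1505)]
tray [[0.5665, 0.357, 0.022], [0.5634, 0.1863, 0.022], [0.3929, 0.189, 0.022], [0.3968, 0.3608, 0.022]] [0.4799 0.2733 0.022 ] [np.float64(0.1697), np.float64(0.1708), np.float64(0.1705), np.float64(0.1718)]
tray scene [[0.3977, 0.3604, 0.022], [0.5663, 0.3577, 0.022], [0.5621, 0.1974, 0.022], [0.3955, 0.193, 0.022]] [0.48040885 0.27712843 0.022     ]
purpF [ 0.638 -0.128  0.   ]
grF [0.631 0.116 0.   ]
gr2F [0.363 0.09  0.   ]
```

```bash
cat >> h.py <<'E'
def go(x,y,z,yaw=None):
    "tool-frame shift to world target, from measured pose; also the turn to make tool vertical (optional yaw of tool y)"
    from bench import ctrl
    o=ctrl.get_obs(); q=o["eef_rot"]; M=R.from_quat([q[1],q[2],q[3],q[0]]).as_matrix()
    d=M.T@(np.array([x,y,z])-o["eef_pos"])*1000
    yw=np.arctan2(M[1,1],M[0,1]) if yaw is None else yaw
    T=np.array([[np.sin(yw),-np.cos(yw),0],[np.cos(yw),np.sin(yw),0],[0,0,-1]]).T
    T=np.column_stack([np.cross([np.cos(yw),np.sin(yw),0],[0,0,-1]),[np.cos(yw),np.sin(yw),0],[0,0,-1]])
    rv=R.from_matrix(M.T@T).as_rotvec()
    print("t",round(o["time_s"],2),"pos",o["eef_pos"].round(4),"yaw",round(np.arctan2(M[1,1],M[0,1]),3),"q1,q6",o["q"][[0,5]].round(2),"F",o["wrist_force"].round(1),"T",o["torque"].round(2),"open",round(o["opening"],3))
    print("shift mm",d.round(1),"turn",rv.round(4))
E
python3 -c "
from h import *
go(.455,-.3015,.20)"
```

```text
t 0.2 pos [0.1519 0.5542 0.2012] yaw 1.303 q1,q6 [ 1.1  -0.21] F [0.3 0.5 0.1] T [ 0.    0.01 -0.02] open 0.996
shift mm [-518.7 -745.     1.9] turn [-0.0011 -0.0002 -0.    ]
```

step_arm --targets "-32 -46 0 0 0 0; -65 -93 0 0 0 0; -97 -140 0 0 0 0; -130 -186 0 0 0 0; -162 -233 0 0 0 0; -195 -279 0 0 0 0; -227 -326 0 0 0 0; -260 -372 0 0 0 0" --grip 100

```text
time_s: 1.2
eef_pos: [0.3047, 0.1254, 0.202]
eef_rot: [0.001, 0.133, 0.991, 0.0]
wrist_force: [1.1, 0.0, 1.2]
opening: 1.003
```

step_arm --targets "-32 -46 0 0 0 0; -65 -93 0 0 0 0; -97 -140 0 0 0 0; -130 -186 0 0 0 0; -162 -233 0 0 0 0; -195 -279 0 0 0 0; -227 -326 0 0 0 0; -259 -373 0 0 0 0"

```text
time_s: 2.2
eef_pos: [0.4558, -0.3031, 0.2016]
eef_rot: [-0.0, 0.134, 0.991, 0.0]
wrist_force: [1.0, 0.5, 1.2]
opening: 0.999
```

step_arm --targets "0 0 0 0 0 0; 0 0 0 0 0 0"

```text
time_s: 2.45
eef_pos: [0.455, -0.3007, 0.2011]
eef_rot: [-0.001, 0.134, 0.991, 0.001]
wrist_force: [-0.2, 0.1, -0.0]
opening: 1.002
```

```bash
python3 -c "
from h import *
go(.455,-.3015,.106)"
```

```text
t 2.45 pos [ 0.455  -0.3007  0.2011] yaw 1.303 q1,q6 [-0.8 -2.1] F [-0.2  0.1 -0. ] T [ 0.05 -0.02  0.03] open 1.002
shift mm [-0.3 -0.9 95.1] turn [ 0.0011 -0.0014  0.    ]
```

step_arm --targets "0 -1 30 0 0 0; 0 -1 60 0 0 0; 0 -1 80 0 0 0; 0 -1 94 0 0 0; 0 -1 94 0 0 0"

```text
time_s: 3.08
eef_pos: [0.4548, -0.3009, 0.1073]
eef_rot: [-0.001, 0.133, 0.991, 0.001]
wrist_force: [0.5, 0.8, 0.1]
opening: 0.999
```

Run:
```python
from h import *
from bench import optics
go(.455,-.3015,.106)
c=optics.camera("scene")["image"][:,:,::-1]; t=optics.camera("top")["image"][:,:,::-1]
cv2.imwrite("pics/a1.png",np.hstack([cv2.resize(c[260:420,110:270],(400,400)),cv2.resize(t[250:410,420:580],(400,400))]))
```

```text
t 3.08 pos [ 0.4548 -0.3009  0.1073] yaw 1.304 q1,q6 [-0.8  -2.11] F [0.5 0.8 0.1] T [-0.04 -0.02  0.06] open 0.999
shift mm [-0.4 -0.5  1.3] turn [ 0.0009 -0.0014  0.    ]
```

View pics/a1.png

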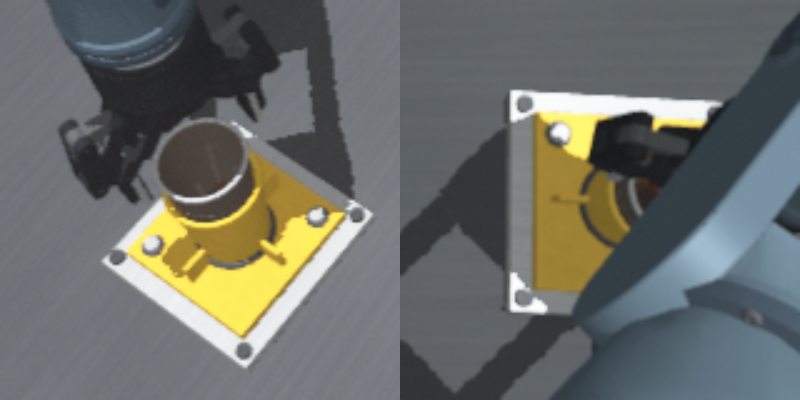

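step_arm --targets "0 -0.5 1 0 0 0; 0 -0.5 1 0 0 0; 0 -0.5 1 0 0 0; 0 -0.5 1 0 0 0; 0 -0.5 1 0 0 0; 0 -0.5 1 0 0 0" --grip 0

```text
time_s: 3.92
eef_pos: [0.4549, -0.3023, 0.1064]
eef_rot: [-0.0, 0.133, 0.991, 0.0]
wrist_force: [-0.4, 0.1, -0.4]
opening: -0.004
```

Run:
```python
from h import *
from bench import optics
go(.455,-.3015,.106)
c=optics.camera("scene")["image"][:,:,::-1]; t=optics.camera("top")["image"][:,:,::-1]
cv2.imwrite("pics/a2.png",np.hstack([cv2.resize(c[260:420,110:270],(400,400)),cv2.resize(t[250:410,420:580],(400,400))]))
```

```text
t 3.92 pos [ 0.4549 -0.3023  0.1064] yaw 1.303 q1,q6 [-0.8  -2.11] F [-0.4  0.1 -0.4] T [-0.02 -0.04 -0.02] open -0.004
shift mm [0.1 0.8 0.4] turn [ 0.0006 -0.0008  0.    ]
```

View pics/a2.png

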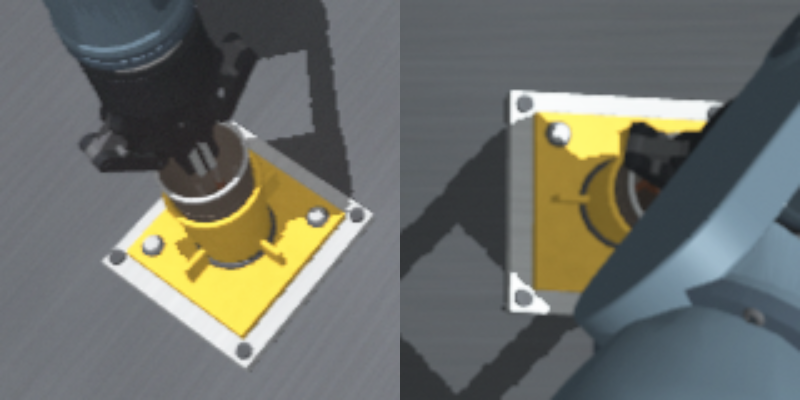

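Run:
```python
from h import *
from bench import optics
import pickle
C=pickle.load(open("C0.pkl","rb"))
c=C["scene"]
for z in(.09,.106,.125,.142,.16,.2): 
    p=w2p(c,[.455,-.302,z]); print(z,p.round(1),((p-[110,260])*2.5).round(0))
i=optics.camera("scene")["image"][:,:,::-1]
cv2.imwrite("pics/a3.png",cv2.resize(i[250:370,130:290],(800,600),interpolation=cv2.INTER_CUBIC))
```

```text
0.09 [196.3 337.2] [216. 193.]
0.106 [194.3 333.2] [211. 183.]
0.125 [192.  328.4] [205. 171.]
0.142 [189.8 323.9] [199. 160.]
0.16 [187.4 319. ] [193. 148.]
0.2 [181.7 307.6] [179. 119.]
```

View pics/a3.png

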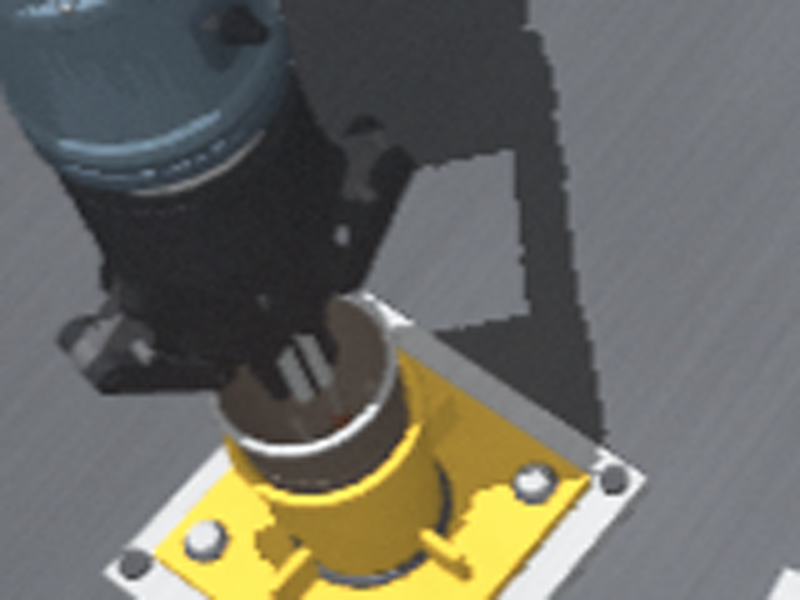

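```bash
python3 - <<'E'
from h import *
import pickle
C=pickle.load(open("C0.pkl","rb"))
c=C["scene"]
for s in(1,-1):
  for z in(.107,.12,.135,.15,.165):
    p=[w2p(c,[.455+s*h*.264,-.302+s*h*.964,z]) for h in(.0425,.055)]; print(s,z,[((q-[110,260])*2.5).round(0) for q in p])
E
python3 - <<'E'
import cv2
i=cv2.imread("pics/a1.png")[:,:400]
cv2.imwrite("pics/a4.png",cv2.resize(i[40:260,40:310],(800,600),interpolation=cv2.INTER_CUBIC))
E
```

```text
1 0.107 [array([258., 146.]), array([272., 136.])]
1 0.12 [array([255., 138.]), array([269., 127.])]
1 0.135 [array([251., 128.]), array([265., 117.])]
1 0.15 [array([246., 117.]), array([261., 107.])]
1 0.165 [array([242., 107.]), array([257.,  96.])]
-1 0.107 [array([161., 220.]), array([146., 231.])]
-1 0.12 [array([157., 212.]), array([141., 223.])]
-1 0.135 [array([151., 203.]), array([136., 214.])]
-1 0.15 [array([145., 193.]), array([130., 204.])]
-1 0.165 [array([139., 183.]), array([124., 194.])]
```

View pics/a4.png

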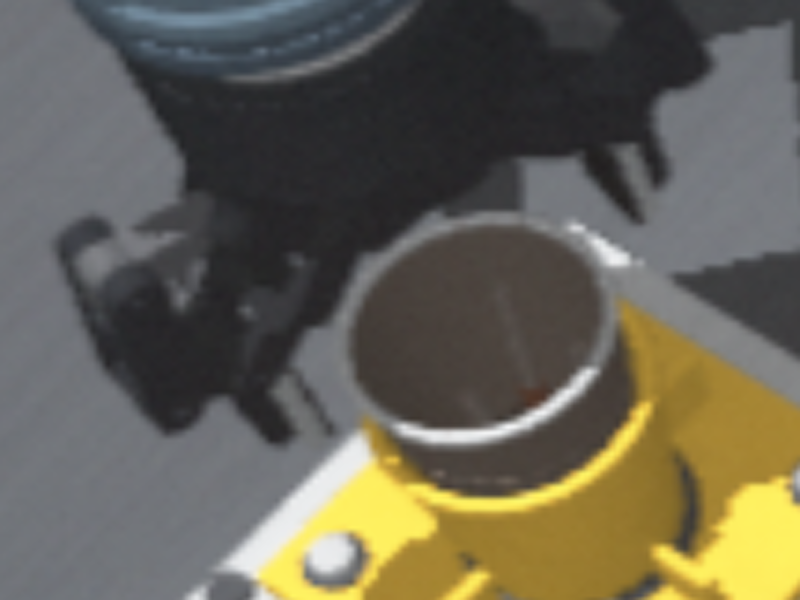

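step_arm --targets "0 0 -50 0 0 0; 0 0 -93 0 0 0; 0 0 -93 0 0 0"

```text
time_s: 4.45
eef_pos: [0.4571, -0.3046, 0.204]
eef_rot: [0.003, 0.133, 0.991, -0.002]
wrist_force: [-0.9, -0.5, 0.1]
opening: -0.001
```

Run:
```python
from h import *
from bench import optics
go(.455,-.3015,.106)
c=optics.camera("scene"); im=c["image"][:,:,::-1].copy()
print(w2p(c,[.455,-.302,.2]))
a=im[230:350,110:270]; a=cv2.resize(a,(800,600),interpolation=cv2.INTER_CUBIC)
from bench import ctrl
P=ctrl.get_obs()["eef_pos"]
for dz in(0,.01,.02,.03):
    p=(w2p(c,P+[0,0,dz])-[110,230]+.4)*5; cv2.circle(a,tuple(p.round().astype(int)),4,(0,0,255) if dz==0 else (0,255,0),1)
cv2.imwrite("pics/a5.png",a)
```

```text
t 4.45 pos [ 0.4571 -0.3046  0.204 ] yaw 1.303 q1,q6 [-0.8  -2.11] F [-0.9 -0.5  0.1] T [-0.05  0.07 -0.04] open -0.001
shift mm [ 3.5  2.8 98. ] turn [-0.004   0.0068  0.    ]
[181.73201354 307.55451503]
```

View pics/a5.png

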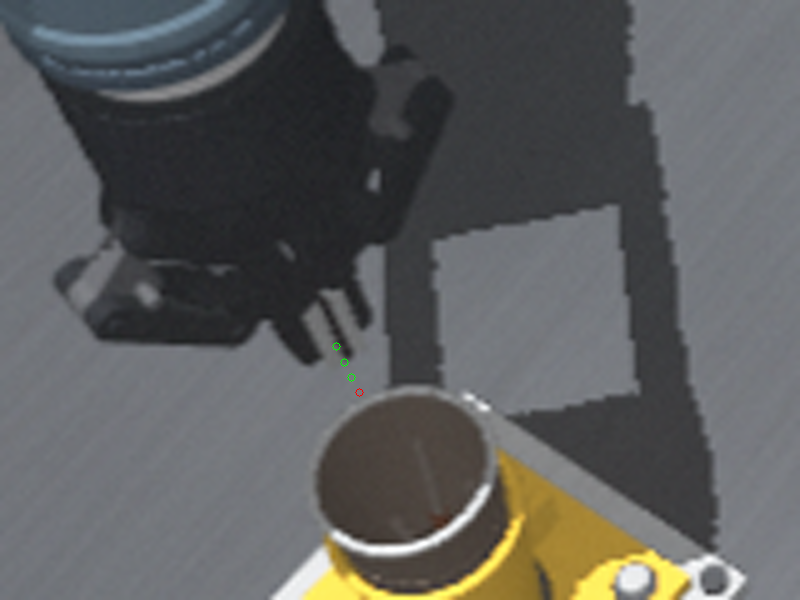

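Run:
```python
from h import *
from bench import optics,ctrl
c=optics.camera("top"); im=c["image"][:,:,::-1].copy()
P=ctrl.get_obs()["eef_pos"];print(P)
a=im[260:380,460:620]; a=cv2.resize(a,(800,600),interpolation=cv2.INTER_CUBIC)
for dz in(0,.03):
    p=(w2p(c,P+[0,0,dz])-[460,260]+.4)*5; print(p); cv2.circle(a,tuple(p.round().astype(int)),4,(0,0,255) if dz==0 else (0,255,0),1)
cv2.imwrite("pics/a6.png",a)
```

```text
[ 0.45508185 -0.30263814  0.19972643]
[443.17271792 303.67090287]
[483.22652438 292.2847137 ]
```

View pics/a6.png

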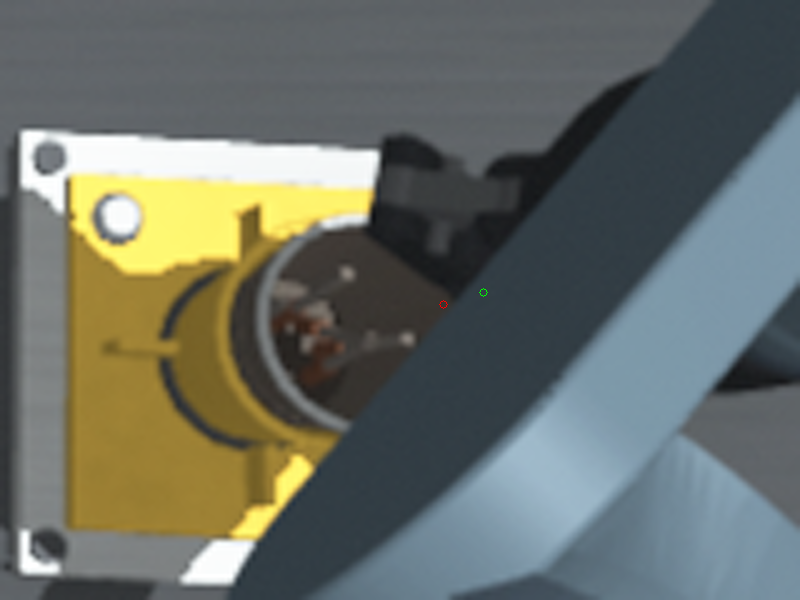

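step_arm --targets "0 0 0 0 0 0; 0 0 0 0 0 0; 0 0 0 0 0 0; 0 0 0 0 0 0; 0 0 40 0 0 0; 0 0 70 0 0 0; 0 0 90 0 0 0; 0 0 90 0 0 0" --grip 100

```text
time_s: 5.55
eef_pos: [0.454, -0.3016, 0.1081]
eef_rot: [-0.002, 0.134, 0.991, 0.001]
wrist_force: [0.8, 0.3, 0.3]
opening: 1.001
```

step_arm --targets "0 0 8 0 0 0; 0 0 16 0 0 0; 0 0 22 0 0 0; 0 0 22 0 0 0; 0 0 22 0 0 0"

```text
time_s: 6.18
eef_pos: [0.4552, -0.3028, 0.088]
eef_rot: [0.0, 0.133, 0.991, -0.0]
wrist_force: [0.3, -1.3, 0.4]
opening: 1.0
```

Run:
```python
from h import *
from bench import optics
go(.455,-.3015,.086)
c=optics.camera("scene")["image"][:,:,::-1]
cv2.imwrite("pics/b1.png",cv2.resize(c[260:380,110:270],(800,600),interpolation=cv2.INTER_CUBIC))
```

```text
t 6.17 pos [ 0.4552 -0.3028  0.088 ] yaw 1.303 q1,q6 [-0.8  -2.11] F [ 0.3 -1.3  0.4] T [-0.01  0.02 -0.01] open 1.0
shift mm [0.6 1.2 2. ] turn [-0.0002  0.0003  0.    ]
```

View pics/b1.png

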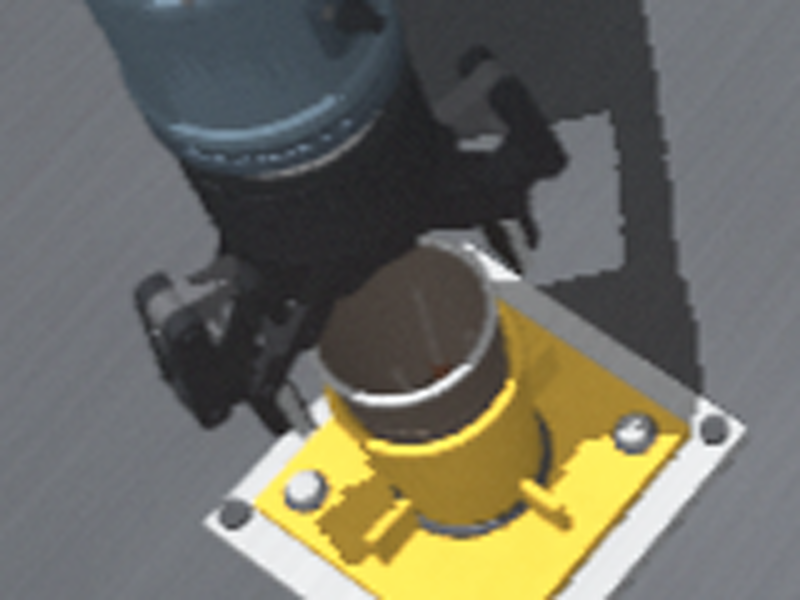

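step_arm --targets "0 0 1 0 0 0; 0 0 1 0 0 0; 0 0 1 0 0 0; 0 0 1 0 0 0; 0 0 1 0 0 0" --grip 0

```text
time_s: 6.85
eef_pos: [0.4561, -0.3019, 0.0879]
eef_rot: [0.001, 0.134, 0.991, 0.001]
wrist_force: [1.0, 6.0, 6.7]
opening: 0.734
```

Run:
```python
from h import *
from bench import optics
go(.455,-.3015,.086)
c=optics.camera("scene")["image"][:,:,::-1]
cv2.imwrite("pics/b2.png",cv2.resize(c[260:380,110:270],(800,600),interpolation=cv2.INTER_CUBIC))
```

```text
t 6.85 pos [ 0.4561 -0.3019  0.0879] yaw 1.303 q1,q6 [-0.8  -2.11] F [1.  6.  6.7] T [ 1.05 -0.24 -0.13] open 0.734
shift mm [1.1 0.1 1.9] turn [ 0.0015  0.0014 -0.    ]
```

View pics/b2.png

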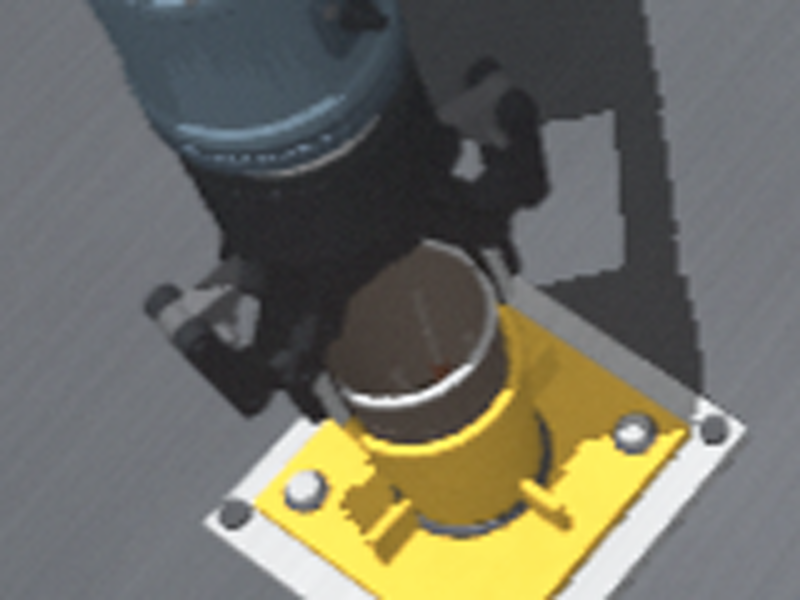

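step_arm --targets "0 0 0 0 0 0.12; 0 0 0 0 0 0.24; 0 0 -0.5 0 0 0.38; 0 0 -1.2 0 0 0.52"

```text
time_s: 7.4
eef_pos: [0.4552, -0.3028, 0.088]
eef_rot: [0.0, 0.386, 0.923, -0.0]
wrist_force: [0.3, -0.7, -2.2]
opening: 0.735
```

Run:
```python
from h import *
from bench import optics
go(.455,-.3015,.086)
c=optics.camera("scene")["image"][:,:,::-1]
cv2.imwrite("pics/b3.png",cv2.resize(c[260:380,110:270],(800,600),interpolation=cv2.INTER_CUBIC))
```

```text
t 7.4 pos [ 0.4552 -0.3028  0.088 ] yaw 0.779 q1,q6 [-0.8  -1.58] F [ 0.3 -0.7 -2.2] T [-0.3   0.04 -0.01] open 0.735
shift mm [1.1 0.7 2. ] turn [-0.0001  0.0005  0.    ]
```

View pics/b3.png

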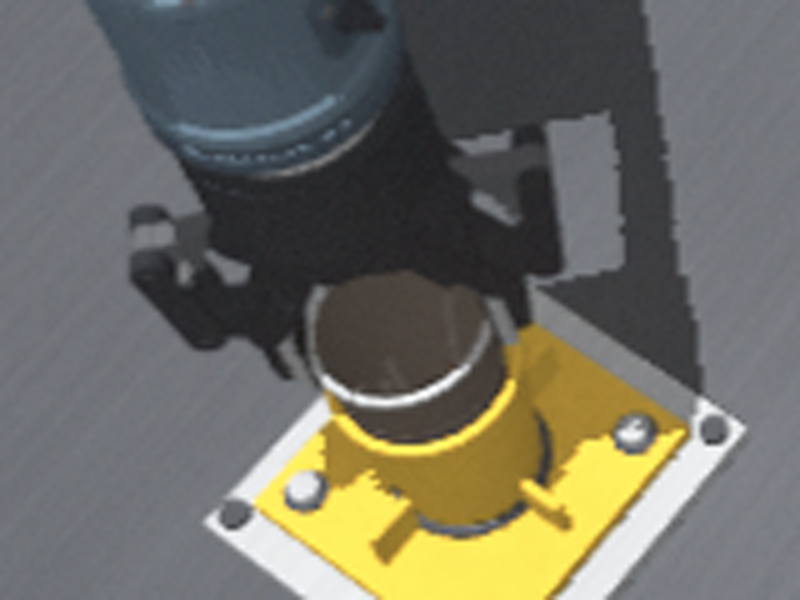

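step_arm --targets "0 0 -0.3 0 0 0.14; 0 0 -1 0 0 0.28; 0 0 -1.8 0 0 0.42; 0 0 -2.6 0 0 0.56; 0 0 -3.4 0 0 0.70; 0 0 -4.2 0 0 0.84; 0 0 -5 0 0 0.98; 0 0 -5.8 0 0 1.12"

```text
time_s: 8.45
eef_pos: [0.4546, -0.3021, 0.0931]
eef_rot: [-0.001, 0.816, 0.578, -0.0]
wrist_force: [1.3, -1.6, -4.4]
opening: 0.73
```

Run:
```python
from h import *
from bench import optics
go(.455,-.3015,.086)
c=optics.camera("scene")["image"][:,:,::-1]
cv2.imwrite("pics/b4.png",cv2.resize(c[260:380,110:270],(800,600),interpolation=cv2.INTER_CUBIC))
```

```text
t 8.45 pos [ 0.4546 -0.3021  0.0931] yaw -0.339 q1,q6 [-0.8  -0.46] F [ 1.3 -1.6 -4.4] T [-0.06 -0.12 -0.06] open 0.73
shift mm [0.7 0.2 7.1] turn [-0.0015 -0.0008 -0.    ]
```

View pics/b4.png

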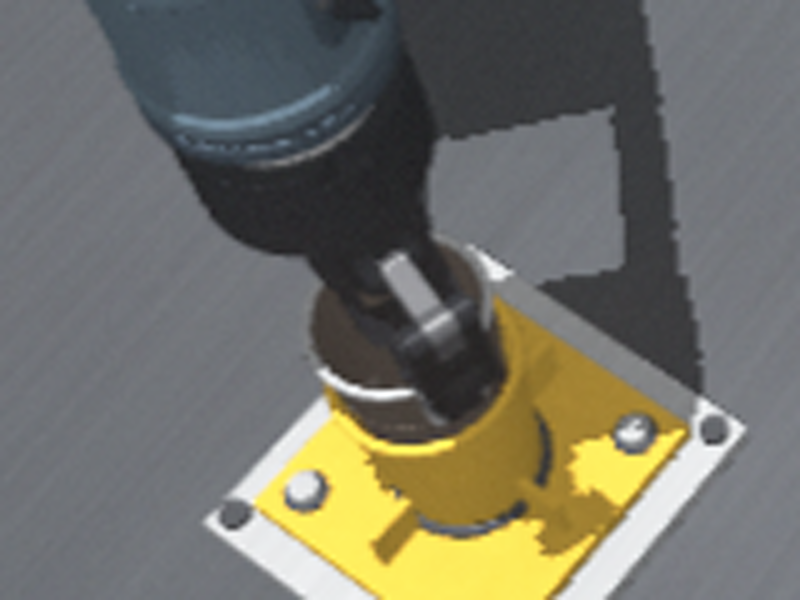

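step_arm --targets "0 0 -0.5 0 0 0.14; 0 0 -1.3 0 0 0.28; 0 0 -2.1 0 0 0.42; 0 0 -2.9 0 0 0.56; 0 0 -3.7 0 0 0.70; 0 0 -4.5 0 0 0.84; 0 0 -5.3 0 0 0.98; 0 0 -6.1 0 0 1.12"

```text
time_s: 9.5
eef_pos: [0.4546, -0.302, 0.0992]
eef_rot: [-0.001, 0.998, 0.057, -0.001]
wrist_force: [-0.2, 0.3, -3.6]
opening: 0.73
```

step_arm --targets "0 0 -0.5 0 0 0.14; 0 0 -1.3 0 0 0.28; 0 0 -2.1 0 0 0.42; 0 0 -2.9 0 0 0.56; 0 0 -3.7 0 0 0.70; 0 0 -4.5 0 0 0.84; 0 0 -5.3 0 0 0.98; 0 0 -6.1 0 0 1.12"

```text
time_s: 10.5
eef_pos: [0.4549, -0.3019, 0.1054]
eef_rot: [-0.001, 0.876, -0.482, -0.001]
wrist_force: [2.3, 1.8, -2.4]
opening: 0.731
```

Run:
```python
from h import *
from bench import optics
go(.455,-.3015,.18)
c=optics.camera("scene")["image"][:,:,::-1]
cv2.imwrite("pics/b5.png",cv2.resize(c[260:380,110:270],(800,600),interpolation=cv2.INTER_CUBIC))
```

```text
t 10.5 pos [ 0.4549 -0.3019  0.1054] yaw -2.577 q1,q6 [-0.8   1.77] F [ 2.3  1.8 -2.4] T [ 0.33 -0.27 -0.02] open 0.731
shift mm [ -0.4  -0.3 -74.6] turn [-0.0003  0.0016  0.    ]
```

View pics/b5.png

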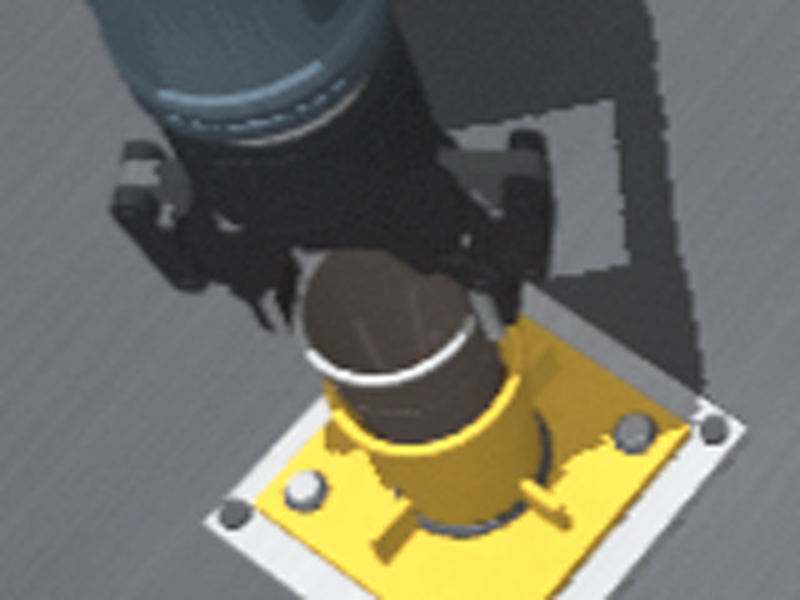

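step_arm --targets "0 0 0 0 0 -0.1; 0 0 -0.3 0 0 -0.25; 0 0 -1 0 0 -0.4; 0 0 -1.8 0 0 -0.55; 0 0 -2.6 0 0 -0.7; 0 0 -3.4 0 0 -0.85; 0 0 -4.2 0 0 -1; 0 0 -5 0 0 -1.15"

```text
time_s: 11.55
eef_pos: [0.4546, -0.3023, 0.1104]
eef_rot: [-0.0, 0.997, 0.077, -0.0]
wrist_force: [0.2, 0.6, -2.9]
opening: 0.736
```

step_arm --targets "0 0 -1 0 0 -0.14; 0 0 -3 0 0 -0.28; 0 0 -5 0 0 -0.42; 0 0 -8 0 0 -0.56; 0 0 -11 0 0 -0.7"

```text
time_s: 12.18
eef_pos: [0.4547, -0.3025, 0.1216]
eef_rot: [-0.0, 0.91, 0.414, -0.0]
wrist_force: [-0.1, -0.2, -3.1]
opening: 0.733
```

Run:
```python
from h import *
from bench import optics
go(.455,-.3015,.26)
c=optics.camera("scene")["image"][:,:,::-1]
cv2.imwrite("pics/b6.png",cv2.resize(c[260:380,110:270],(800,600),interpolation=cv2.INTER_CUBIC))
```

```text
t 12.18 pos [ 0.4547 -0.3025  0.1216] yaw -0.717 q1,q6 [-0.8  -0.09] F [-0.1 -0.2 -3.1] T [ 0.   -0.01  0.04] open 0.733
shift mm [   0.9   -0.6 -138.4] turn [-0.001   0.0001  0.    ]
```

View pics/b6.png

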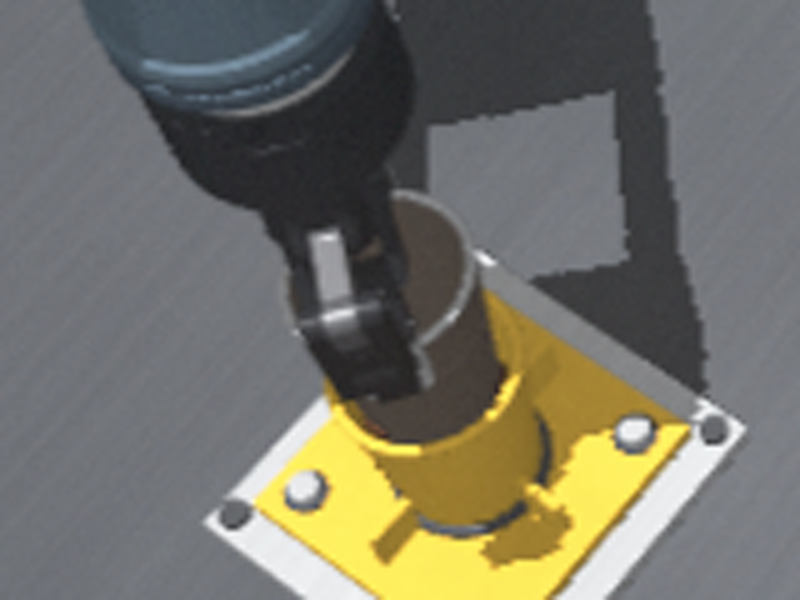

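step_arm --targets "0 0 -8 0 0 0; 0 0 -20 0 0 0; 0 0 -40 0 0 0; 0 0 -60 0 0 0; 0 0 -80 0 0 0; 0 0 -100 0 0 0; 0 0 -120 0 0 0; 0 0 -130 0 0 0"

```text
time_s: 13.22
eef_pos: [0.4556, -0.3032, 0.2541]
eef_rot: [0.001, 0.912, 0.409, 0.0]
wrist_force: [0.6, -0.0, -4.3]
opening: 0.735
```

Run:
```python
from h import *
go(.48,.274,.25)
```

```text
t 13.22 pos [ 0.4556 -0.3032  0.2541] yaw -0.727 q1,q6 [-0.8  -0.08] F [ 0.6 -0.  -4.3] T [ 0.01  0.03 -0.05] open 0.735
shift mm [ 447.4 -365.5    3. ] turn [ 0.0027  0.0002 -0.    ]
```

step_arm --targets "10 -8 0 0 0 0; 35 -29 0 0 0 0; 66 -54 0 0 0 0; 98 -80 0 0 0 0; 130 -106 0 0 0 0; 162 -132 0 0 0 0; 194 -158 0 0 0 0; 224 -183 0 0 0 0"

```text
time_s: 14.22
eef_pos: [0.4662, -0.0114, 0.251]
eef_rot: [-0.001, 0.912, 0.41, -0.001]
wrist_force: [0.0, -0.1, -3.6]
opening: 0.738
```

step_arm --targets "32 -26 0 0 0 0; 64 -52 0 0 0 0; 96 -78 0 0 0 0; 128 -104 0 0 0 0; 160 -130 0 0 0 0; 190 -155 0 0 0 0; 212 -173 0 0 0 0; 223 -182 0 0 0 0"

```text
time_s: 15.22
eef_pos: [0.4781, 0.2754, 0.2508]
eef_rot: [-0.0, 0.912, 0.41, -0.001]
wrist_force: [0.7, -0.5, -3.3]
opening: 0.733
```

step_arm --targets "0 0 20 0 0 0; 0 0 60 0 0 0; 0 0 100 0 0 0; 0 0 130 0 0 0; 0 0 150 0 0 0; 0 0 160 0 0 0; 0 0 160 0 0 0"

```text
time_s: 16.1
eef_pos: [0.4789, 0.2735, 0.0914]
eef_rot: [-0.0, 0.912, 0.409, -0.001]
wrist_force: [-0.1, 0.5, -3.3]
opening: 0.732
```

Run:
```python
from h import *
from bench import optics
go(.48,.274,.069)
c=optics.camera("scene")["image"][:,:,::-1];t=optics.camera("top")["image"][:,:,::-1]
cv2.imwrite("pics/c1.png",np.hstack([cv2.resize(c[90:250,290:450],(400,400)),cv2.resize(t[230:390,90:250],(400,400))]))
```

```text
t 16.1 pos [0.4789 0.2735 0.0914] yaw -0.727 q1,q6 [0.3  1.03] F [-0.1  0.5 -3.3] T [0.06 0.01 0.01] open 0.732
shift mm [ 1.1  0.5 22.4] turn [-0.0007  0.0014  0.    ]
```

View pics/c1.png

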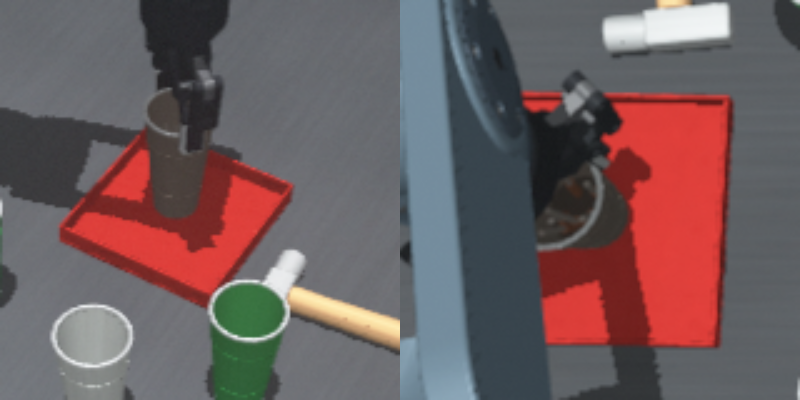

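Can is over the tray, upright. Lower slowly until the weight comes off.

step_arm --targets "0 0 5 0 0 0; 0 0 10 0 0 0; 0 0 14 0 0 0; 0 0 17 0 0 0; 0 0 19 0 0 0; 0 0 19 0 0 0"

```text
time_s: 16.95
eef_pos: [0.4794, 0.2739, 0.0728]
eef_rot: [-0.0, 0.912, 0.41, -0.0]
wrist_force: [0.3, 0.8, -3.2]
opening: 0.734
```

step_arm --targets "0 0 1 0 0 0; 0 0 2 0 0 0; 0 0 2 0 0 0"

```text
time_s: 17.32
eef_pos: [0.4794, 0.2739, 0.0709]
eef_rot: [0.0, 0.912, 0.41, -0.0]
wrist_force: [-0.5, 0.6, -2.9]
opening: 0.733
```

step_arm --targets "0 0 1 0 0 0; 0 0 1 0 0 0"

```text
time_s: 17.58
eef_pos: [0.4794, 0.2738, 0.0699]
eef_rot: [-0.0, 0.912, 0.409, -0.0]
wrist_force: [-0.1, 0.5, -3.5]
opening: 0.738
```

step_arm --targets "0 0 0.7 0 0 0; 0 0 0.7 0 0 0"

```text
time_s: 17.82
eef_pos: [0.4794, 0.2739, 0.0692]
eef_rot: [-0.0, 0.912, 0.41, -0.0]
wrist_force: [0.1, -0.7, -3.6]
opening: 0.731
```

step_arm --targets "0 0 0.7 0 0 0; 0 0 0.7 0 0 0"

```text
time_s: 18.08
eef_pos: [0.4798, 0.2741, 0.069]
eef_rot: [-0.0, 0.912, 0.409, 0.0]
wrist_force: [-0.6, 0.8, -2.0]
opening: 0.731
```

Contact has begun at 0.069 m, as expected. Seat it and release.

step_arm --targets "0 0 0.7 0 0 0; 0 0 0.7 0 0 0"

```text
time_s: 18.32
eef_pos: [0.4799, 0.2742, 0.0689]
eef_rot: [-0.0, 0.912, 0.41, 0.001]
wrist_force: [-1.9, -0.5, 4.5]
opening: 0.735
```

step_arm --targets "0 0 0 0 0 0; 0 0 0 0 0 0; 0 0 0 0 0 0; 0 0 0 0 0 0" --grip 100

```text
time_s: 18.82
eef_pos: [0.4795, 0.2739, 0.0678]
eef_rot: [0.0, 0.912, 0.409, -0.0]
wrist_force: [-1.2, 0.1, -0.3]
opening: 1.0
```

step_arm --targets "0 0 -15 0 0 0; 0 0 -45 0 0 0; 0 0 -90 0 0 0; 0 0 -140 0 0 0; 0 0 -140 0 0 0"

```text
time_s: 19.45
eef_pos: [0.4827, 0.275, 0.2143]
eef_rot: [0.001, 0.912, 0.41, 0.005]
wrist_force: [1.0, -0.1, -0.6]
opening: 1.002
```

Run:
```python
from h import *
from bench import optics
c=optics.camera("scene")["image"][:,:,::-1];t=optics.camera("top")["image"][:,:,::-1]
cv2.imwrite("pics/c2.png",np.hstack([cv2.resize(c[90:250,290:450],(400,400)),cv2.resize(t[230:390,90:250],(400,400))]))
go(.5357,.0266,.20,-.2)
go(.5357,.0266,.20)
```

```text
t 19.55 pos [0.4798 0.274  0.2091] yaw -0.727 q1,q6 [0.3  1.03] F [-0.3 -0.5 -1.2] T [0.02 0.04 0.  ] open 0.999
shift mm [-147.8  206.2    9.1] turn [ 0.0016 -0.0015 -0.527 ]
t 19.55 pos [0.4798 0.274  0.2091] yaw -0.727 q1,q6 [0.3  1.03] F [-0.3 -0.5 -1.2] T [0.02 0.04 0.  ] open 0.999
shift mm [-147.8  206.2    9.1] turn [ 0.0011 -0.0018  0.    ]
```

View pics/c2.png

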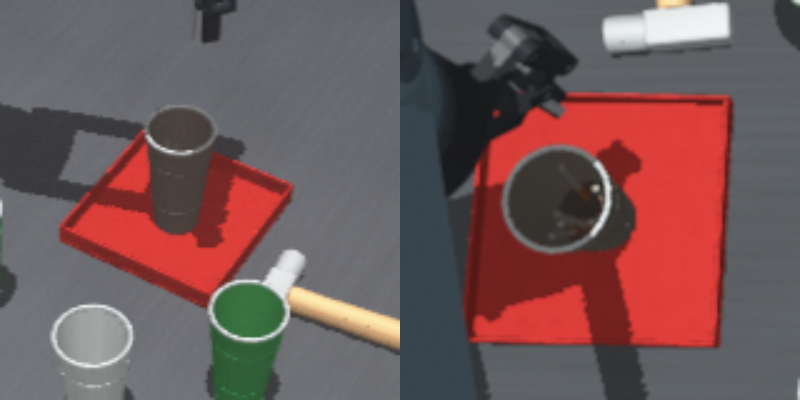

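step_arm --targets "-28 39 0 0 0 0; -58 82 0 0 0 0; -90 125 2 0 0 0; -120 168 5 0 0 0; -140 196 8 0 0 0; -148 206 9 0 0 0; -148 206 9 0 0 0"

```text
time_s: 20.42
eef_pos: [0.5343, 0.0263, 0.1979]
eef_rot: [-0.001, 0.913, 0.409, -0.001]
wrist_force: [-0.5, 0.6, 0.1]
opening: 1.001
```

Run:
```python
from h import *
go(.5357,.0266,.065)
```

```text
t 20.43 pos [0.5343 0.0263 0.1979] yaw -0.728 q1,q6 [-0.17  0.56] F [-0.5  0.6  0.1] T [-0.04 -0.04  0.06] open 1.001
shift mm [  1.3   1.1 132.9] turn [-0.0021  0.0009  0.    ]
```

step_arm --targets "1 1 40 0 0 0; 1 1 80 0 0 0; 1 1 110 0 0 0; 1 1 125 0 0 0; 1 1 132 0 0 0; 1 1 132 0 0 0"

```text
time_s: 21.18
eef_pos: [0.5368, 0.0268, 0.0673]
eef_rot: [0.0, 0.912, 0.41, 0.0]
wrist_force: [-0.4, 0.1, -0.0]
opening: 0.996
```

Run:
```python
from h import *
from bench import optics
go(.5357,.0266,.065)
c=optics.camera("scene")["image"][:,:,::-1];t=optics.camera("top")["image"][:,:,::-1]
cv2.imwrite("pics/d1.png",np.hstack([cv2.resize(c[160:320,250:410],(400,400)),cv2.resize(t[190:350,230:390],(400,400))]))
```

```text
t 21.18 pos [0.5368 0.0268 0.0673] yaw -0.726 q1,q6 [-0.17  0.56] F [-0.4  0.1 -0. ] T [-0.02 -0.   -0.01] open 0.996
shift mm [-0.9 -0.7  2.3] turn [ 0.0004 -0.0003  0.    ]
```

View pics/d1.png

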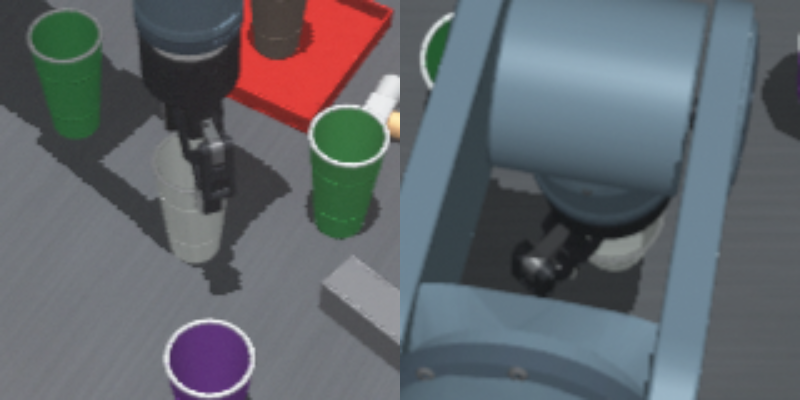

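Fingers straddle the clean can, aligned. Close and lift a bit.

step_arm --targets "0 0 0 0 0 0; 0 0 0 0 0 0; 0 0 0 0 0 0; 0 0 0 0 0 0; 0 0 0 0 0 0" --grip 0

```text
time_s: 21.9
eef_pos: [0.5376, 0.0264, 0.0689]
eef_rot: [0.001, 0.912, 0.409, 0.001]
wrist_force: [-2.5, 1.2, 10.4]
opening: 0.737
```

step_arm --targets "0 0 -10 0 0 0; 0 0 -30 0 0 0; 0 0 -60 0 0 0; 0 0 -90 0 0 0; 0 0 -120 0 0 0; 0 0 -150 0 0 0; 0 0 -175 0 0 0; 0 0 -185 0 0 0"

```text
time_s: 22.9
eef_pos: [0.5371, 0.0263, 0.2538]
eef_rot: [0.001, 0.912, 0.409, 0.001]
wrist_force: [-0.6, -0.9, -1.8]
opening: 0.739
```

Run:
```python
from h import *
go(.455,-.302,.25)
```

```text
t 22.9 pos [0.5371 0.0263 0.2538] yaw -0.727 q1,q6 [-0.17  0.56] F [-0.6 -0.9 -1.8] T [-0.04 -0.04  0.  ] open 0.739
shift mm [-299.8  156.9    3.8] turn [ 0.0024 -0.0014  0.    ]
```

step_arm --targets "-12 6 0 0 0 0; -42 22 0 0 0 0; -80 42 0 0 0 0; -118 62 0 0 0 0; -156 82 0 0 0 0; -194 102 0 0 0 0; -232 121 0 0 0 0; -265 139 0 0 0 0"

```text
time_s: 23.9
eef_pos: [0.4622, -0.2655, 0.2501]
eef_rot: [-0.001, 0.913, 0.409, -0.001]
wrist_force: [0.6, 0.6, -2.1]
opening: 0.734
```

step_arm --targets "-22 11 0 0 0 0; -34 17 0 0 0 0; -35 18 10 0 0 0; -35 18 30 0 0 0; -35 18 45 0 0 0; -35 18 50 0 0 0; -35 18 50 0 0 0"

```text
time_s: 24.78
eef_pos: [0.4544, -0.3016, 0.2016]
eef_rot: [-0.0, 0.912, 0.41, -0.0]
wrist_force: [0.9, 0.6, -1.8]
opening: 0.738
```

Run:
```python
from h import *
from bench import optics
go(.455,-.302,.088)
cs=optics.camera("scene");ct=optics.camera("top")
a=cs["image"][:,:,::-1].copy();b=ct["image"][:,:,::-1].copy()
# predicted foot circle if can axis = TCP
from bench import ctrl
P=ctrl.get_obs()["eef_pos"]
A=cv2.resize(a[230:390,110:270],(400,400),interpolation=cv2.INTER_CUBIC);B=cv2.resize(b[250:410,440:600],(400,400),interpolation=cv2.INTER_CUBIC)
for I,c,off in((A,cs,(110,230)),(B,ct,(440,250))):
    ring(c,I,[P[0],P[1],P[2]-.066+.12],.033,(0,0,255),2.5,np.array(off)); ring(c,I,[P[0],P[1],P[2]-.066],.022,(255,0,0),2.5,np.array(off)); ring(c,I,[.4552,-.302,.106],.036,(0,255,0),2.5,np.array(off))
cv2.imwrite("pics/d2.png",np.hstack([A,B]))
```

```text
t 24.77 pos [ 0.4544 -0.3016  0.2016] yaw -0.726 q1,q6 [-0.8  -0.08] F [ 0.9  0.6 -1.8] T [ 0.03 -0.    0.04] open 0.738
shift mm [1.000e-01 8.000e-01 1.136e+02] turn [-0.0006 -0.     -0.    ]
```

View pics/d2.png

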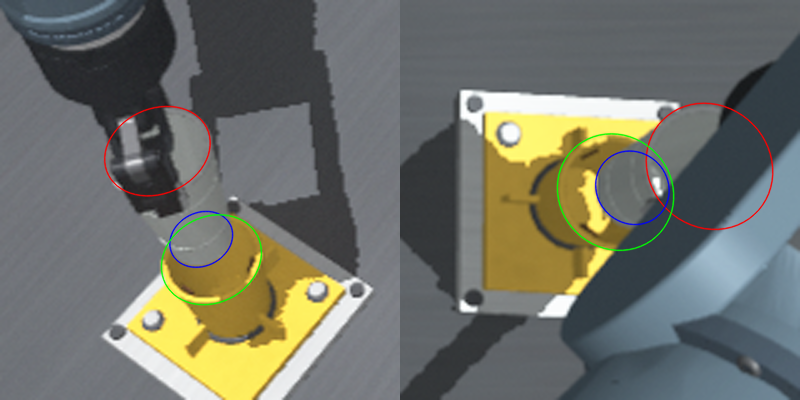

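step_arm --targets "0 0.5 15 0 0 0; 0 0.5 30 0 0 0; 0 0.5 45 0 0 0; 0 0.5 58 0 0 0; 0 0.5 70 0 0 0; 0 0.5 80 0 0 0; 0 0.5 80 0 0 0"

```text
time_s: 25.75
eef_pos: [0.4543, -0.3019, 0.1209]
eef_rot: [-0.001, 0.912, 0.409, -0.0]
wrist_force: [0.7, 0.2, -1.6]
opening: 0.738
```

step_arm --targets "0 0 5 0 0 0; 0 0 10 0 0 0; 0 0 15 0 0 0; 0 0 20 0 0 0; 0 0 24 0 0 0; 0 0 24 0 0 0"

```text
time_s: 26.5
eef_pos: [0.4545, -0.3021, 0.0974]
eef_rot: [-0.0, 0.912, 0.409, -0.0]
wrist_force: [-0.5, -0.1, -1.6]
opening: 0.738
```

step_arm --targets "0 0 2 0 0 0; 0 0 4 0 0 0; 0 0 5 0 0 0; 0 0 5 0 0 0"

```text
time_s: 27.0
eef_pos: [0.4547, -0.3023, 0.0928]
eef_rot: [-0.0, 0.912, 0.409, -0.0]
wrist_force: [0.8, 0.2, -2.9]
opening: 0.738
```

Run:
```python
from h import *
go(.455,-.302,.088)
```

```text
t 27.0 pos [ 0.4547 -0.3023  0.0928] yaw -0.727 q1,q6 [-0.8  -0.08] F [ 0.8  0.2 -2.9] T [-0.   -0.01  0.  ] open 0.738
shift mm [0.4 0.  4.8] turn [-0.0002 -0.     -0.    ]
```

step_arm --targets "0 0 1 0 0 0; 0 0 2 0 0 0; 0 0 3 0 0 0; 0 0 3 0 0 0"

```text
time_s: 27.5
eef_pos: [0.4549, -0.3026, 0.0909]
eef_rot: [0.0, 0.912, 0.41, -0.0]
wrist_force: [-3.5, 1.9, 6.4]
opening: 0.733
```

step_arm --targets "0 0 0.8 0 0 0; 0 0 0.8 0 0 0"

```text
time_s: 27.75
eef_pos: [0.4549, -0.3027, 0.0909]
eef_rot: [0.0, 0.912, 0.41, -0.0]
wrist_force: [-4.3, 3.2, 11.8]
opening: 0.735
```

step_arm --targets "0 0 0.8 0 0 0; 0 0 0.8 0 0 0"

```text
time_s: 28.0
eef_pos: [0.455, -0.3028, 0.0909]
eef_rot: [0.0, 0.912, 0.41, -0.0]
wrist_force: [-5.5, 4.7, 17.4]
opening: 0.734
```

step_arm --targets "0 0 -2 0 0 0; 0 0 -2 0 0 0; 0 0 -2 0 0 0"

```text
time_s: 28.38
eef_pos: [0.455, -0.3027, 0.0909]
eef_rot: [0.0, 0.912, 0.409, 0.0]
wrist_force: [-1.7, 1.2, 6.7]
opening: 0.736
```

step_arm --targets "0 0 0 0 0 0; 0 0 0 0 0 0; 0 0 0 0 0 0; 0 0 0 0 0 0" --grip 100

```text
time_s: 28.88
eef_pos: [0.4547, -0.3024, 0.0901]
eef_rot: [-0.0, 0.912, 0.409, -0.0]
wrist_force: [-0.4, -0.6, 0.3]
opening: 1.0
```

step_arm --targets "0 0 -10 0 0 0; 0 0 -30 0 0 0; 0 0 -60 0 0 0; 0 0 -100 0 0 0; 0 0 -140 0 0 0; 0 0 -170 0 0 0; 0 0 -170 0 0 0"

```text
time_s: 29.75
eef_pos: [0.456, -0.3036, 0.264]
eef_rot: [0.003, 0.912, 0.41, 0.001]
wrist_force: [-0.1, -0.0, -0.5]
opening: 1.005
```

Run:
```python
from h import *
from bench import optics
go(.455,-.302,.25)
c=optics.camera("scene");t=optics.camera("top")
A=cv2.resize(c["image"][260:420,110:270,::-1],(400,400),interpolation=cv2.INTER_CUBIC);B=cv2.resize(t["image"][250:410,440:600,::-1],(400,400),interpolation=cv2.INTER_CUBIC)
for I,cc,off in((A,c,(110,260)),(B,t,(440,250))):
    ring(cc,I,[.455,-.302,.142],.033,(0,0,255),2.5,np.array(off))
cv2.imwrite("pics/e1.png",np.hstack([A,B])); cv2.imwrite("pics/e2.png",c["image"][:,:,::-1])
```

```text
t 29.75 pos [ 0.456  -0.3036  0.264 ] yaw -0.727 q1,q6 [-0.8  -0.08] F [-0.1 -0.  -0.5] T [ 0.03  0.05 -0.02] open 1.005
shift mm [ 0.6 -2.  14. ] turn [ 0.0067  0.0005 -0.    ]
```

View pics/e1.png

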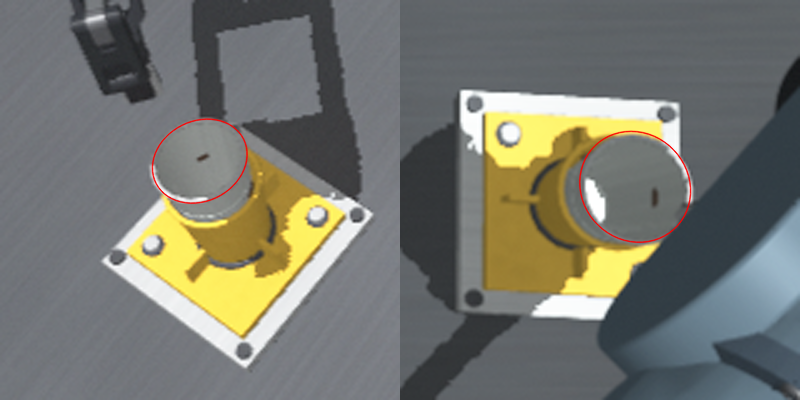

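View pics/e2.png

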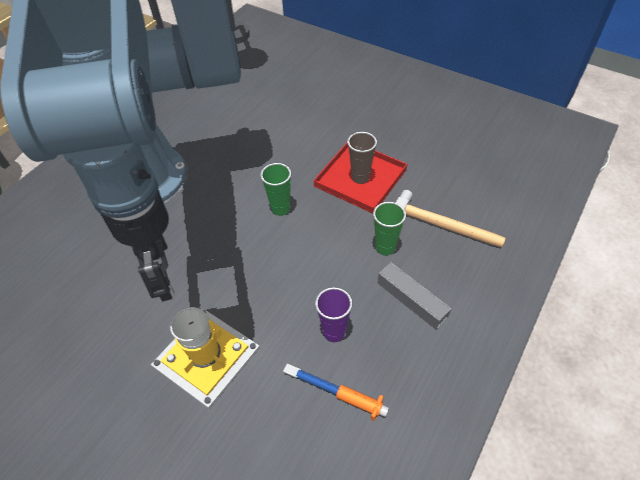

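Run:
```python
from h import *
from bench import optics
c=optics.camera("scene")
import pickle
C=pickle.load(open("C0.pkl","rb"))
f=lambda i:cv2.resize(i[300:360,160:230,::-1],(400,343),interpolation=cv2.INTER_CUBIC)
A,B=f(C["scene"]["image"]),f(c["image"])
for I in(A,B):
    for z,k in((.142,(0,0,255)),(.147,(0,255,0))): ring(c,I,[.455,-.3015,z],.0335,k,400/70,np.array([159.6,299.6]))
cv2.imwrite("pics/e3.png",np.hstack([A,B]))
```

```text
(no output)
```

View pics/e3.png

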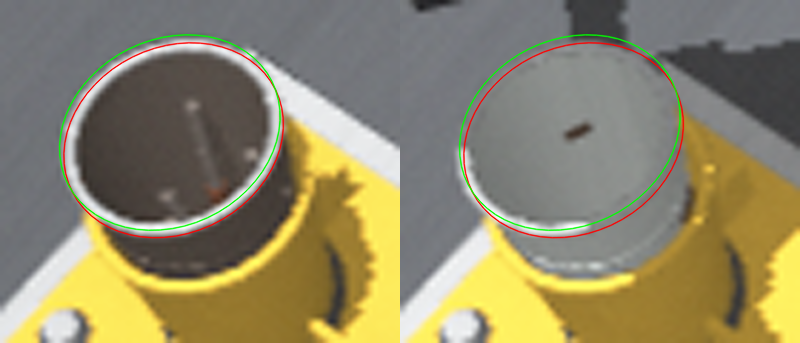

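Run:
```python
from h import *
from bench import optics
import pickle
C=pickle.load(open("C0.pkl","rb"))
for z in(.02,.06,.1,.14): print(z,p2w(C["scene"],190.6,322.9,z)[:2].round(4),p2w(C["top"],542,329.2,z)[:2].round(4))
t=optics.camera("top"); s=optics.camera("scene")
I=cv2.resize(t["image"][290:350,500:570,::-1],(400,343),interpolation=cv2.INTER_CUBIC)
J=cv2.resize(C["top"]["image"][290:350,500:570,::-1],(400,343),interpolation=cv2.INTER_CUBIC)
for K in(I,J):
    for z,k in((.142,(0,0,255)),(.147,(0,255,0))): ring(t,K,[.455,-.302,z],.0335,k,400/70,np.array([499.6,289.6]))
cv2.imwrite("pics/e4.png",np.hstack([J,I]))
```

```text
0.02 [ 0.3888 -0.2641] [ 0.4585 -0.3572]
0.06 [ 0.4105 -0.2758] [ 0.455  -0.3429]
0.1 [ 0.4322 -0.2874] [ 0.4515 -0.3286]
0.14 [ 0.4539 -0.2991] [ 0.448  -0.3143]
```

View pics/e4.png

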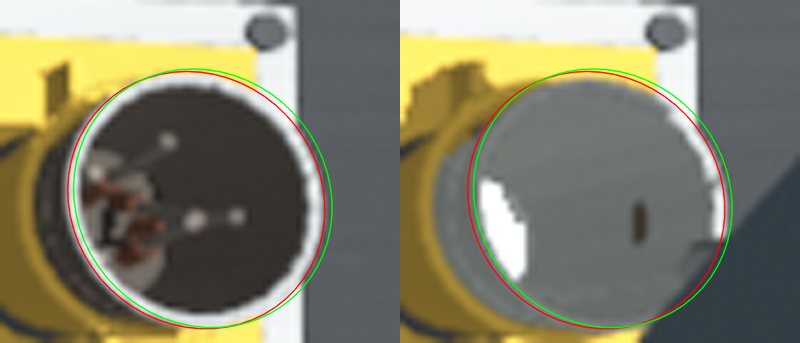

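```bash
python3 -c "
from bench import ticket,ctrl
print(ctrl.get_obs()['dq'].round(3)); print(ticket.hand_in())"
```

```text
[-0.     0.004 -0.003  0.001  0.002  0.001]
the job is handed in; nothing more can be done
None
```

The job is handed in at about 30 s of the 72 s. The full can stands upright in the red tray, and the clean can is in the holder. `ticket.hand_in()` gives no verdict, so the result rests on my own checks.

**What I did**
- **Full can:** I gripped it across the outside of the rim and turned it about 2.8 rad one way while it rose about 17 mm. I then turned it back about 1.85 rad while easing it clear. It came down into the tray in sub-millimetre steps until the weight came off, and I released it there.
- **Clean can:** I lowered it slowly into the holder until it stood on the floor, then released it. The arm backed off upwards and touches nothing.

**Last checks**
- **Clean can seating:** its rim lies where the full can's rim lay when home, within about 1 mm in the two camera views. The contact height also matched the holder's floor.
- **Holder:** it looks flat on its plate in both views. The wrist force while twisting, read at the end of each move, stayed within a few newtons of the can's weight.
- **Hammer, chisel and tube:** they look unmoved in the last scene picture. I judged this by eye and did not measure it.

**What disagreed**
- **First grasp:** it shut on nothing. In the pictures the fingertips stood about 23 mm higher than the given tool point would put them. I did not find the cause; I gripped 20 mm lower and that worked.
- **Dark marks:** two small dark marks show inside the clean can. Their positions from the two cameras do not agree, so I took them as marks on its wall. I did not confirm this.

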